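# Clamp a specimen to the click of the torque wrench

## Robot

A 6-joint arm with a two-finger parallel gripper is mounted at the origin on the work surface. World frame = base frame: x ahead of the robot, y to its left, z up, the work surface at z = 0. Lengths are in m, angles in rad, forces in N, time in s.
With the tool pointing down it reaches from about 0.25 to 0.725 m from the base axis. Payload 4 kg.
Tool frame: the origin (TCP) lies midway between the tips of the shut fingers; the grasp point (between the pads) lies 19 mm behind it; z points along the fingers, x is the direction in which the jaws open and shut, and the axes are right-handed (so a half turn about z gives the same grasp; the last joint's range is limited). The gripper opens to 85 mm and grips with 20 to 120 N. Pads are 22 mm wide; open, the fingers measure 114 mm over their backs; the gripper's body (76 mm by 85 mm) begins 54 mm behind the grasp point. The pads swing forward as they close: fully open they stand 13 mm farther back than shut.
Start: joints at [-1.219, 0.241, 0.005, 1.335, 0, 1.571], TCP at [0.172, -0.469, 0.231] pointing down, gripper open.
Joint ranges: [-2.72, 2.72], [-1.05, 1.87], [-1.09, 1.28], [-1.99, 2.15], [-1.42, 1.44], [-3.14, 3.14]. Speed limits (rad/s): [2.79, 2.79, 3.14, 3.14, 3.14, 3.14].

## Interface

Orientations are given as a unit quaternion [x, y, z, w].
In Python, from workcell import bot, vision, ticket gives the robot as it stands.
- The arm moves only by the tool play_rows, never from a script. Its argument "deltas" is one flat list of numbers, 5 for each row, row after row: the opening, from 0 (shut) to 1 (fully open), then the shift along the tool's x, y, z in units of 60 mm (1.0 is 60 mm), then the turn about the tool's z in degrees. A call has 1 to 12 rows; each row shifts and turns the pose as measured when the row begins, along the tool's axes as they then stand; what a row does not reach is not made up. A row lasts 1/8 s, in which the tool goes at most 62.5 mm and 10.7 degrees, less where a joint would pass 70% of its speed; a pose out of reach is approached as far as the arm can. A call is refused whole if a number of a shift passes 1 or a number of a turn 10.7, either way. A call with a gripper value outside its range is refused whole. The fingers move at their own pace and stop on an object; the grip force is fixed at half the most. Time passes only in rows, so rows that do not move let the fingers close. It gives the time, the measured TCP pose, the force and the opening at its end, in the units of the state.
- bot.get_obs(): the state, without advancing time (a new reading comes with each control period).
- vision.camera(name): name is "side" or "top"; returns a dict with "color" (420x560x3 uint8, blue, green, red), "intrinsics" (3x3 intrinsics, pixels), "rvec" (rotation vector, rad) and "tvec" (3), from world to camera coordinates, as OpenCV has them. Camera axes: x right, y down, z forward; pixel columns grow to the right and rows downward; lengths in m; the calibration is good to about 2 mm. A picture is of the moment at which its call begins. There is no depth.
- ticket.job_done(): hands the job in, once; it reports no verdict.
The state is a dict: "clock": time; "joint_pos": joint angles; "joint_vel": joint speeds; "tau": joint torques, N m; "eef_pos": TCP position; "tool_rot": TCP orientation; "ft_force": force on the tool from outside, world axes, zero at the start; "ft_torque": the same for the moment, N m; "grip_width": finger opening in m.
Only numpy, scipy, OpenCV 4.12 (cv2) and the standard library are available. Lean on these libraries where they do the work, as an engineer would, in place of code of your own. Each camera call takes 0.05 s, during which the arm holds its last target. There are 200 camera calls.

## Task

Set the large round specimen mount upright in the nest of the specimen vice and let go of it. Then swing the torque wrench on the vice's spindle clockwise (seen from above) until it breaks over with a click, stop at once before its handle runs through its free play to the end stop, and let go, leaving the specimen clamped. Do not disturb the other things on the bench.

Things in the scene. Friction and masses are not known exactly. Their poses are not given: they have to be found in the camera images.
- specimen: black resin cylinder, 38 mm diameter, 36 mm tall, about 0.1 kg, with a small steel disc showing in its top face; stands upright on a 3 mm white plastic mat among two other mounts and is the largest round one. Origin: centre of its underside, z up.
- vice: specimen vice fixed to the bench: dark steel base 100 x 230 x 20 mm (its x, y, z), origin at the centre of its underside. At its +y end the nest; at its -y end a grey housing, 46 mm high, with the upright spindle (axis at x = 0, y = -50 mm here) that carries the torque wrench.
- nest (a point): centre of the nest floor, 20 mm above the bench, where the specimen's underside should stand; axes as the vice's. Round it: low steel side rails 44 mm apart (x) and 10 mm high, the jaw on the -y side, a sprung steel pad 12 mm high on the +y side with a grey wall behind it. Nothing within 80 mm of this point rises more than 12 mm above the nest floor.
- vice_jaw: steel sliding jaw of the nest, 34 mm wide, 12 mm high; origin at the foot of its clamping face. As the spindle turns clockwise it slides to the vice's +y, 9 mm per rad, and presses the specimen on the sprung pad. At the start the opening between jaw and pad is 41 to 44 mm, its middle within 2 mm of the nest's centre.
- wrench_head: steel round head (40 mm diameter, 30 mm high) of the torque wrench, fixed on the spindle; origin on the spindle axis, 58 mm above the bench, x along the neck towards the handle, z up. It may stand at any angle on the spindle, so its angle does not tell how tight the vice is. It starts roughly 30 to 60 degrees before the click, how much is not shown.
- wrench_grip (a point): point on the handle's centre line, 165 mm from the spindle axis, 89 mm above the bench. The black grip is level, round, 25 mm thick, 110 to 232 mm from the axis, with free space around. Pushed sideways here, the spindle turns from about 9 N, rising to about 15 N at the click; then the resistance falls evenly to about 5 N over 23 mm of free play. In a firm grip part of it shows as a twist.
- small_mount: bystander: round black resin mount 25 mm diameter, 24 mm tall, on the mat; origin at the centre of its underside.
- square_mount: bystander: square black resin mount 32 x 32 x 28 mm, on the mat; origin at the centre of its underside.
- ref_block: bystander: flat steel disc, 64 mm diameter, 12 mm high, beyond the mat; origin under its centre.
- loupe: bystander: black magnifier, 40 mm diameter, 45 mm tall, beyond the vice; origin under its centre.
- bottle: bystander: white plastic bottle, 60 mm diameter, 150 mm tall, to the right; origin under its centre.
- screwdriver: bystander: screwdriver lying on the bench to the right, near the robot.
- dish: bystander: small white ceramic bowl, 80 mm diameter, 30 mm high, to the right at the back.
- wrench_handle: the wrench's handle with its tube; origin on the spindle axis, 89 mm above the bench, x outward along it, parallel to wrench_head's x while straight. At the click it bends clockwise about the spindle axis against the head by up to 0.14 rad of free play, then meets a hard stop. Let go, it springs back straight while the spindle stays.
There are look-alikes about, which are no part of the job. Of the things that look like the vice, take the one that is farthest to the robot's left at the start.

How it is judged:
By the outcome, as a careful person would: the job done as asked, in the order asked, and still so for the second after the job is handed in, with the robot touching nothing.
It also fails if it takes over 72 s, if anything falls off the work surface, if the arm or the gripper's body presses on something with over 40 N, if the wrist force passes 120 N, or if a joint passes its speed limit or range.

## Working session

There is one attempt and no reset: what is moved stays moved. The work goes in short steps, Python scripts to look and compute and a tool call to move; the robot and the scene stay as the last step left them, time stands still between calls to the robot, and variables do not carry over. Pictures are saved under pics/ and viewed, about 8 in all and at most 12, crops included, and the job is handed in when it is done.

Besides the shell and the picture viewer there is one more tool, called after ">>>" as a command line: name --argument value ..., lists and objects as JSON in quotes. play_rows: Moves the arm, as the interface text tells. Its arguments: {"type":"object","properties":{"deltas":{"type":"array"}},"required":["deltas"]}

```bash
mkdir -p pics; ls
cat > h.py <<'E'
import cv2, numpy as np
from workcell import bot, vision, ticket
def grab(n,f=None):
    c=vision.camera(n); R=cv2.Rodrigues(np.array(c["rvec"],float))[0]
    c["R"]=R; c["C"]=-R.T@np.array(c["tvec"],float).ravel(); c["K"]=np.array(c["intrinsics"],float)
    if f: cv2.imwrite(f,c["color"])
    return c
def ray(c,uv,z):
    d=c["R"].T@np.linalg.inv(c["K"])@np.array([uv[0],uv[1],1.]); return c["C"]+d*(z-c["C"][2])/d[2]
def proj(c,p):
    return cv2.projectPoints(np.array(p,float).reshape(-1,1,3),np.array(c["rvec"],float),np.array(c["tvec"],float),c["K"],None)[0].reshape(-1,2)
E
python3 - <<'E'
from h import *
t=grab("top");s=grab("side")
cv2.imwrite("pics/top0.png",cv2.resize(t["color"],None,fx=1.42,fy=1.42)); cv2.imwrite("pics/side0.png",cv2.resize(s["color"],None,fx=1.42,fy=1.42))
print(t["K"],t["C"],t["R"],s["K"],s["C"]); o=bot.get_obs(); print(o)
E
```

```text
pics
[[454.46125938   0.         282.72699265]
 [  0.         454.46125938 204.40371469]
 [  0.           0.           1.        ]] [ 0.4566659  -0.03988061  1.04476757] [[-0.02170538 -0.99954427  0.0209794 ]
 [-0.99611274  0.01982946 -0.08582653]
 [ 0.0853714  -0.02276074 -0.99608919]] [[515.47512592   0.         278.52730676]
 [  0.         515.47512592 200.36675234]
 [  0.           0.           1.        ]] [0.45186153 1.07275882 0.81046085]
{'clock': 0.1, 'joint_pos': array([-1.21901629e+00,  2.41327806e-01,  3.87786007e-03,  1.33520866e+00,
        8.85348551e-06,  1.57077250e+00]), 'joint_vel': array([-0.00053829, -0.00185031,  0.00366407, -0.00040324,  0.00134695,
        0.00072683]), 'tau': array([-4.60800345e-05, -3.73138332e+01,  2.53009057e+01,  1.08234084e-02,
       -3.27094494e-05, -2.32487139e-06]), 'eef_pos': array([ 0.17209429, -0.4688539 ,  0.23051411]), 'tool_rot': array([ 8.19936147e-01, -5.72454231e-01, -7.60928768e-04, -5.36683024e-04]), 'ft_force': array([0.87863682, 0.78409836, 0.19819156]), 'ft_torque': array([ 0.08458693, -0.00754688, -0.0359671 ]), 'grip_width': 0.08545586274412142}
```

View pics/top0.png

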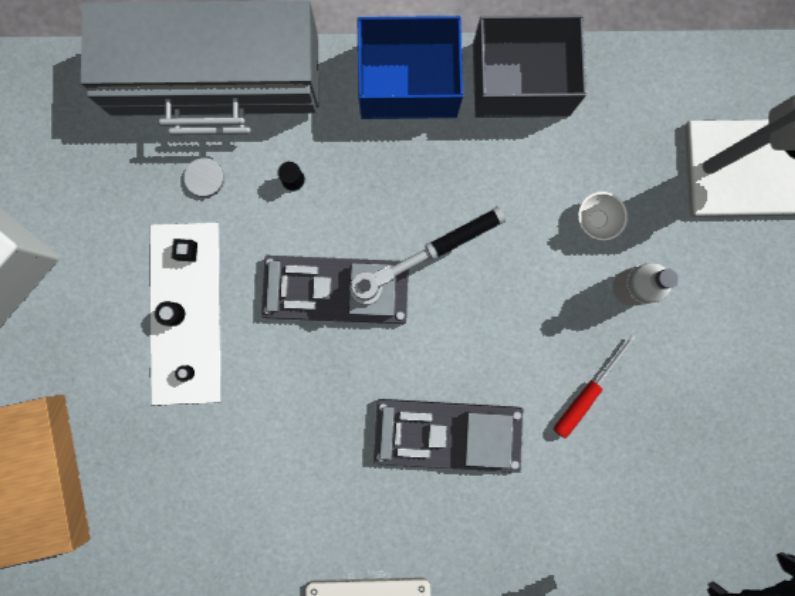

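View pics/side0.png

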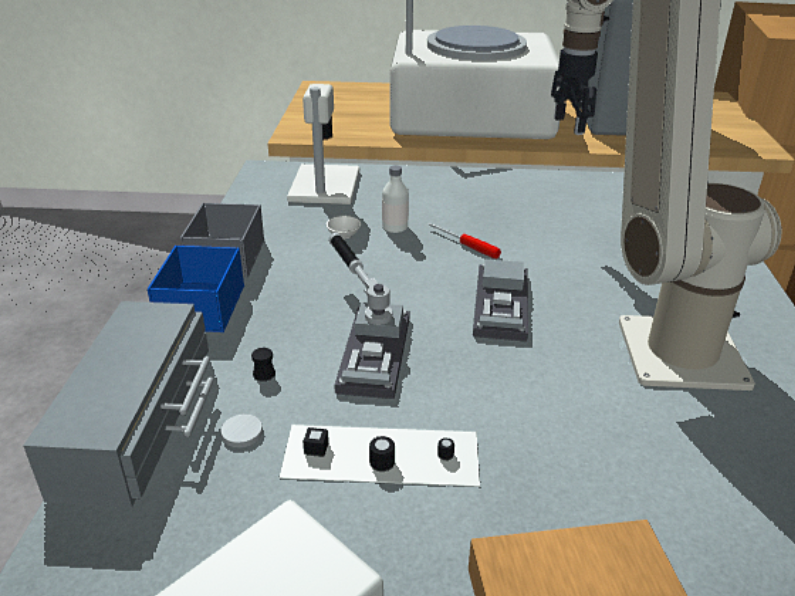

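Candidates (pixels in the 1.42x top view):
- **Vice:** the one with the wrench at (335,290), and a look-alike without a wrench at (448,437). The first is farther left (+y) and carries the wrench, so I take that one.
- **Specimen:** large round at (170,313), small round at (184,373), square at (184,250), and the loupe at (290,177), which is off the mat. I take the large round one.

Next I check this in one close crop.

Run:
```python
from h import *
t=grab("top")
i=t["color"]
a=cv2.resize(i[140:290,95:360],None,fx=3,fy=3,interpolation=cv2.INTER_CUBIC)
cv2.imwrite("pics/crop1.png",a)
s=grab("side"); np.save("/tmp/side.npy",s["color"]); cv2.imwrite("pics/crop2.png",cv2.resize(s["color"][160:350,190:360],None,fx=3,fy=3,interpolation=cv2.INTER_CUBIC))
```

```text
(no output)
```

View pics/crop1.png

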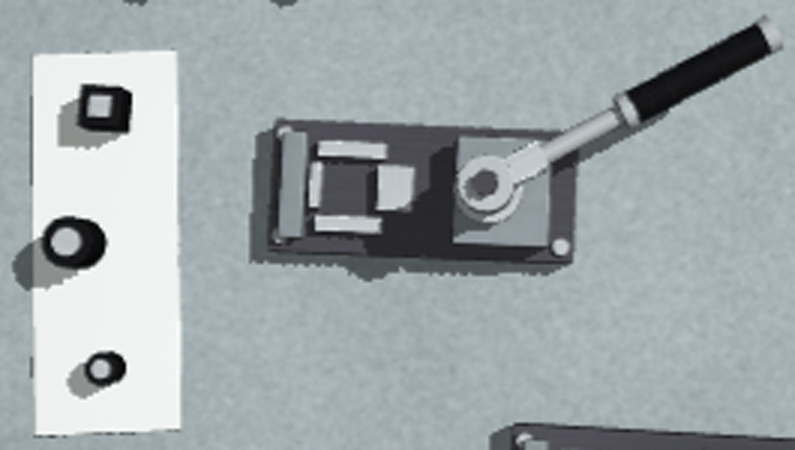

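View pics/crop2.png

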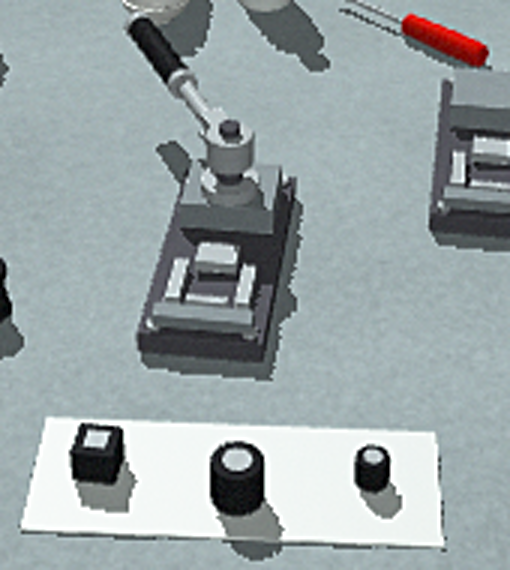

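The crops confirm the choice: the large mount has its disc at about (65,242) in crop 1. The vice with the wrench has nest rails at about (350,150) and (350,224), the jaw face at x≈377, the pad face at x≈321, and the head at (484,184).

Run:
```python
from h import *
t=grab("top");s=grab("side")
U=lambda p:((np.array(p,float)+.5)/3-.5)+[95,140]
V=lambda p:((np.array(p,float)+.5)/3-.5)+[190,160]
def blob(c,uv,thr=110,r=9):   # bright disc inside black
    x,y=np.round(uv).astype(int); g=cv2.cvtColor(c["color"],6); m=(g>thr).astype(np.uint8)
    n,l,st,ce=cv2.connectedComponentsWithStats(m); k=l[y,x]; return ce[k],st[k]
for n,c,uv in(("top",t,U((65,242))),("side",s,V((238,457)))):
    ce,st=blob(c,uv); print(n,ce,st,ray(c,ce,.039))
for nm,z,P in (("base",.02,[(279,120),(578,133),(572,260),(270,247)]),("railtop",.03,[(318,142),(387,144),(386,159),(319,157)]),("railbot",.03,[(315,215),(382,219),(381,234),(315,230)]),("padface",.032,[(321,164),(321,207)]),("jawface",.032,[(378,166),(376,208)]),("housing",.046,[(459,137),(549,141),(548,245),(454,242)])):
    q=np.array([ray(t,U(p),z)[:2] for p in P]); print(nm,q.round(4).tolist(),q.mean(0).round(4))
# handle axis from black mask
for c,n,box in((t,"top",(300,140,360,185)),):
    g=cv2.cvtColor(c["color"],6); m=np.zeros_like(g); x0,y0,x1,y1=box; m[y0:y1,x0:x1]=(g[y0:y1,x0:x1]<50)
    pts=np.argwhere(m)[:,::-1].astype(np.float32); vx,vy,cx,cy=cv2.fitLine(pts,2,0,.01,.01).ravel()
    a=ray(c,(cx,cy),.089);b=ray(c,(cx+20*vx,cy+20*vy),.089);d=(b-a)[:2];print("grip",len(pts),a,np.degrees(np.arctan2(d[1],d[0])))
print("head", [ray(t,U((484,184)),z)[:2] for z in(.073,.089,.1)])
```

```text
top [116.54929577 220.15492958] [112 216  10   9  71] [0.5153932  0.30320787 0.039     ]
side [268.60655738 312.75409836] [264 309  10   8  61] [0.51619121 0.30519405 0.039     ]
base [[0.605, 0.1507], [0.5908, -0.0748], [0.4948, -0.0681], [0.5092, 0.1578]] [0.5499 0.0414]
railtop [[0.5864, 0.1199], [0.5839, 0.0686], [0.5727, 0.0694], [0.5751, 0.1193]] [0.5795 0.0943]
railbot [[0.5318, 0.1225], [0.5278, 0.0729], [0.5167, 0.0737], [0.5207, 0.1226]] [0.5242 0.0979]
padface [[0.5696, 0.1175], [0.5375, 0.1177]] [0.5536 0.1176]
jawface [[0.5673, 0.0752], [0.536, 0.077]] [0.5516 0.0761]
housing [[0.5861, 0.0139], [0.5819, -0.0524], [0.5052, -0.05], [0.5088, 0.0187]] [ 0.5455 -0.0174]
grip 542 [ 0.62358765 -0.15918792  0.089     ] -62.6704461054473
head [array([ 0.54842195, -0.00490309]), array([ 0.54691121, -0.00547899]), array([ 0.54587257, -0.00587492])]
```

```bash
cat >> h.py <<'E'
from scipy.spatial.transform import Rotation as Ro
def go(p,yaw=None):
    """needed tool-frame shift (units of 60 mm) to world p, and tool-z turn to bring tool x to yaw (deg)"""
    o=bot.get_obs(); R=Ro.from_quat(o["tool_rot"]).as_matrix(); y=np.degrees(np.arctan2(R[1,0],R[0,0]))
    d=R.T@(np.array(p)-o["eef_pos"])/.06
    print("clk %.2f"%o["clock"],"pos",o["eef_pos"].round(4),"yaw %.2f tilt %.3f"%(y,R[2,2]),"q",np.round(o["joint_pos"],2),"F",np.round(o["ft_force"],1),"w %.4f"%o["grip_width"])
    print("shift units",d.round(3),"turn",None if yaw is None else round((y-yaw+180)%360-180,1))
E
echo
```

>>> play_rows --deltas '[1,0.5,0,0,10,1,0.5,0,0,10]'

```text
clock: 0.55
eef_pos: [0.1878, -0.5264, 0.2314]
tool_rot: [-0.705, 0.71, 0.001, 0.0]
ft_force: [-0.3, -0.5, 0.3]
grip_width: 0.0859
```

```bash
python3 -c "
from h import *
go((0.516,0.304,0.231),-93.6)"
```

```text
clk 0.55 pos [ 0.1878 -0.5264  0.2314] yaw -90.42 tilt -1.000 q [-1.23  0.36  0.17  1.38  0.    1.92] F [-0.3 -0.5  0.3] w 0.0859
shift units [-13.88   -5.369   0.024] turn 3.2
```

```bash
python3 -c "
from h import *
d=np.array([0.516-.1878,0.304+.5264])/17/.06
for k in range(17):
    y=np.radians(-90.4+10.4*k); X=np.array([np.cos(y),np.sin(y)]);Y=np.array([np.sin(y),-np.cos(y)])
    print([1,round(d@X,2),round(d@Y,2),0,-10.4])"
```

```text
[1, np.float64(-0.82), np.float64(-0.32), 0, -10.4]
[1, np.float64(-0.75), np.float64(-0.46), 0, -10.4]
[1, np.float64(-0.65), np.float64(-0.59), 0, -10.4]
[1, np.float64(-0.53), np.float64(-0.69), 0, -10.4]
[1, np.float64(-0.4), np.float64(-0.78), 0, -10.4]
[1, np.float64(-0.25), np.float64(-0.84), 0, -10.4]
[1, np.float64(-0.1), np.float64(-0.87), 0, -10.4]
[1, np.float64(0.06), np.float64(-0.87), 0, -10.4]
[1, np.float64(0.22), np.float64(-0.85), 0, -10.4]
[1, np.float64(0.37), np.float64(-0.79), 0, -10.4]
[1, np.float64(0.5), np.float64(-0.72), 0, -10.4]
[1, np.float64(0.63), np.float64(-0.61), 0, -10.4]
[1, np.float64(0.73), np.float64(-0.49), 0, -10.4]
[1, np.float64(0.8), np.float64(-0.35), 0, -10.4]
[1, np.float64(0.85), np.float64(-0.2), 0, -10.4]
[1, np.float64(0.87), np.float64(-0.04), 0, -10.4]
[1, np.float64(0.87), np.float64(0.12), 0, -10.4]
```

>>> play_rows --deltas '[1,-0.82,-0.32,0,-10.4,1,-0.75,-0.46,0,-10.4,1,-0.65,-0.59,0,-10.4,1,-0.53,-0.69,0,-10.4,1,-0.4,-0.78,0,-10.4,1,-0.25,-0.84,0,-10.4,1,-0.1,-0.87,0,-10.4,1,0.06,-0.87,0,-10.4,1,0.22,-0.85,0,-10.4,1,0.37,-0.79,0,-10.4,1,0.5,-0.72,0,-10.4,1,0.63,-0.61,0,-10.4]'

```text
clock: 2.05
eef_pos: [0.4109, 0.078, 0.2305]
tool_rot: [0.946, 0.325, 0.003, -0.002]
ft_force: [1.5, 0.1, 1.1]
grip_width: 0.0853
```

```bash
python3 -c "
from h import *
go((0.516,0.304,0.231),86.4)"
```

```text
clk 2.05 pos [0.4109 0.078  0.2305] yaw 37.91 tilt -1.000 q [ 0.18  0.07 -0.2   1.29  0.    1.09] F [1.5 0.1 1.1] w 0.0853
shift units [ 3.697 -1.895  0.022] turn -48.5
```

>>> play_rows --deltas '[1,0.74,-0.38,0,-9.7,1,0.79,-0.25,0,-9.7,1,0.82,-0.11,0,-9.7,1,0.83,0.03,0,-9.7,1,0.81,0.17,0,-9.7,1,0,0,0,0]'

```text
clock: 2.8
eef_pos: [0.5156, 0.3167, 0.2308]
tool_rot: [0.717, 0.697, 0.004, 0.0]
ft_force: [0.4, -0.2, -0.2]
grip_width: 0.0854
```

```bash
python3 -c "
from h import *
go((0.5158,0.304,0.018),86.4)"
```

```text
clk 2.80 pos [0.5156 0.3167 0.2308] yaw 88.45 tilt -1.000 q [0.55 0.45 0.3  1.42 0.   0.58] F [ 0.4 -0.2 -0.2] w 0.0854
shift units [-0.23  -0.01   3.545] turn 2.0
```

>>> play_rows --deltas '[1,-0.22,0,0.6,2,1,0,0,0.9,0,1,0,0,0.9,0,1,0,0,0.7,0,1,0,0,0.3,0,1,0,0,0,0]'

```text
clock: 3.55
eef_pos: [0.5157, 0.3003, 0.0226]
tool_rot: [0.732, 0.681, 0.004, 0.001]
ft_force: [-0.3, 1.4, 0.5]
grip_width: 0.0855
```

```bash
python3 -c "
from h import *
go((0.5158,0.304,0.0165),86.4)"
```

```text
clk 3.55 pos [0.5157 0.3003 0.0226] yaw 85.92 tilt -1.000 q [ 0.53  0.59 -0.04  0.93 -0.    0.6 ] F [-0.3  1.4  0.5] w 0.0855
shift units [ 0.061 -0.004  0.101] turn -0.5
```

>>> play_rows --deltas '[1,0.06,0,0.1,-0.5,0.4,0,0,0,0,0.3,0,0,0,0,0.3,0,0,0,0,0.3,0,0,0,0,0.3,0,0,0,0]'

```text
clock: 4.3
eef_pos: [0.5189, 0.3052, 0.0215]
tool_rot: [0.729, 0.684, 0.008, 0.002]
ft_force: [-0.0, 1.3, -0.6]
grip_width: 0.036
```

```bash
python3 -c "
from h import *
go((0.5158,0.304,0.0165),86.4)"
```

```text
clk 4.30 pos [0.5189 0.3052 0.0215] yaw 86.37 tilt -1.000 q [ 0.53  0.59 -0.04  0.92 -0.    0.6 ] F [-0.   1.3 -0.6] w 0.0360
shift units [-0.024 -0.052  0.083] turn -0.0
```

>>> play_rows --deltas '[0,0,0,0,0,0,0,0,-0.2,0,0,0,0,-0.6,0,0,0,0,-0.8,0,0,0,0,0,0]'

```text
clock: 4.92
eef_pos: [0.5172, 0.3042, 0.1212]
tool_rot: [0.729, 0.684, 0.007, 0.002]
ft_force: [0.1, 0.2, -1.1]
grip_width: 0.0361
```

```bash
python3 -c "
from h import *
go((0.5521,0.0968,0.095),86.4)
s=grab('side')
o=bot.get_obs();u=proj(s,o['eef_pos'])[0].astype(int);print(u)
c=s['color'][max(0,u[1]-90):u[1]+60,u[0]-80:u[0]+80];cv2.imwrite('pics/g1.png',cv2.resize(c,None,fx=3.5,fy=3.5,interpolation=2))"
```

```text
clk 4.92 pos [0.5172 0.3042 0.1212] yaw 86.37 tilt -1.000 q [ 0.53  0.49  0.08  1.14 -0.    0.6 ] F [ 0.1  0.2 -1.1] w 0.0361
shift units [-3.417  0.794  0.42 ] turn -0.0
[268 283]
```

View pics/g1.png

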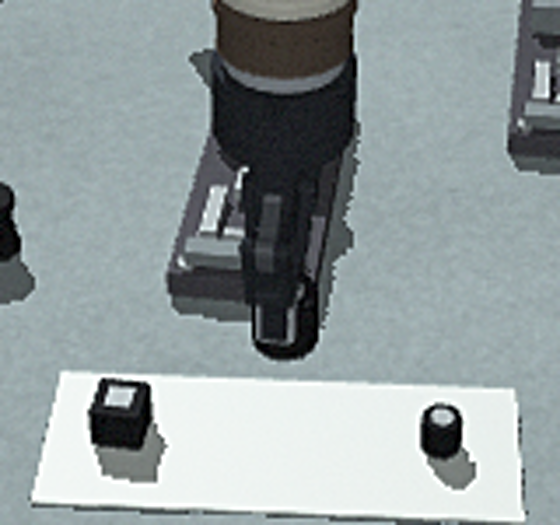

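The specimen is held and upright, with its centre about 2 to 3 mm toward -x of the tool axis. Next is a zoomed side view of the nest from the first image, to cross-check where to place it.

```bash
python3 -c "
import numpy as np,cv2
a=np.load('/tmp/side.npy')[230:285,230:290]; cv2.imwrite('pics/n.png',cv2.resize(a,None,fx=10,fy=10,interpolation=cv2.INTER_CUBIC))"
```

```text
(no output)
```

View pics/n.png

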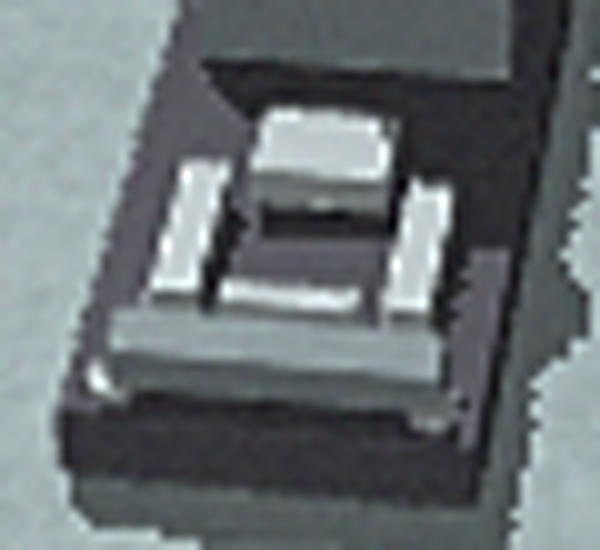

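```bash
python3 -c "
from h import *
s=grab('side')
W=lambda p:(np.array(p,float)+.5)/10-.5+[230,230]
for n,z,P in(('pad',.032,[(222,278),(360,288)]),('jaw',.032,[(250,172),(392,186)]),('railL',.03,[(232,165),(205,300)]),('railR',.03,[(413,182),(387,310)])):
    q=np.array([ray(s,W(p),z)[:2] for p in P]);print(n,q.round(4).tolist(),q.mean(0).round(4))"
```

```text
pad [[0.5715, 0.1196], [0.5384, 0.1209]] [0.5549 0.1202]
jaw [[0.5691, 0.0784], [0.534, 0.0813]] [0.5515 0.0798]
railL [[0.5741, 0.0733], [0.5749, 0.1256]] [0.5745 0.0995]
railR [[0.5292, 0.0768], [0.5315, 0.1261]] [0.5304 0.1015]
```

>>> play_rows --deltas '[0,-0.68,0.17,0.08,0,0,-0.68,0.17,0.08,0,0,-0.68,0.17,0.08,0,0,-0.68,0.17,0.08,0,0,-0.5,0.14,0.1,0,0,0,0,0,0]'

```text
clock: 5.78
eef_pos: [0.5451, 0.1, 0.0806]
tool_rot: [0.728, 0.685, -0.005, -0.003]
ft_force: [0.3, 0.7, -1.0]
grip_width: 0.0361
```

```bash
python3 -c "
from h import *
go((0.5545,0.0987,0.062),86.4)"
```

```text
clk 5.78 pos [0.5451 0.1    0.0806] yaw 86.52 tilt -1.000 q [ 0.18  0.46 -0.08  1.04  0.    0.24] F [ 0.3  0.7 -1. ] w 0.0361
shift units [-0.012  0.161  0.309] turn 0.1
```

>>> play_rows --deltas '[0,0,0.12,0.1,0,0,0,0.04,0.1,0,0,0,0,0.1,0,0,0,0,0,0]'

```text
clock: 6.28
eef_pos: [0.5533, 0.1018, 0.0591]
tool_rot: [0.727, 0.687, -0.007, -0.005]
ft_force: [-0.1, -0.4, -0.7]
grip_width: 0.0358
```

```bash
python3 -c "
from h import *
s=grab('side');t=grab('top')
go((0.5545,0.0987,0.0385),86.4)
o=bot.get_obs();u=proj(s,o['eef_pos'])[0].astype(int);v=proj(t,o['eef_pos'])[0].astype(int);print(u,v)
a=cv2.resize(s['color'][u[1]-45:u[1]+45,u[0]-50:u[0]+50],(500,450),interpolation=2)
cv2.imwrite('pics/p1.png',a)"
```

```text
clk 6.38 pos [0.5538 0.1017 0.0598] yaw 86.70 tilt -1.000 q [ 0.18  0.5  -0.08  1.    0.    0.24] F [ 0.3  0.6 -0.8] w 0.0358
shift units [-0.049  0.02   0.355] turn 0.3
[259 243] [207 200]
```

View pics/p1.png

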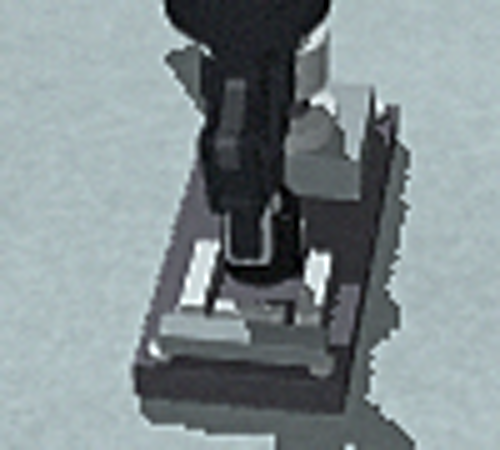

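```bash
python3 -c "
from h import *
s=grab('side')
for p in [(222,270),(300,270),(261,285)]:
    print(ray(s,(np.array(p)+.5)/5-.5+[209,198],.0413))"
```

```text
[0.56942044 0.10919408 0.0413    ]
[0.53227602 0.10644089 0.0413    ]
[0.5497893  0.11915391 0.0413    ]
```

>>> play_rows --deltas '[0,-0.05,0.02,0.05,0,0,0,0,0,0]'

```text
clock: 6.68
eef_pos: [0.5554, 0.0985, 0.0576]
tool_rot: [0.727, 0.686, -0.005, -0.004]
ft_force: [0.1, 0.6, -0.4]
grip_width: 0.0356
```

```bash
python3 -c "
from h import *
go((0.5545,0.0987,0.0385),86.4)"
```

```text
clk 6.67 pos [0.5554 0.0985 0.0576] yaw 86.70 tilt -1.000 q [ 0.18  0.51 -0.08  1.    0.    0.23] F [ 0.1  0.6 -0.4] w 0.0356
shift units [ 0.003 -0.011  0.318] turn 0.3
```

>>> play_rows --deltas '[0,0,0,0.1,0,0,0,0,0.1,0,0,0,0,0.06,0,0,0,0,0,0]'

```text
clock: 7.18
eef_pos: [0.555, 0.0983, 0.0408]
tool_rot: [0.727, 0.686, -0.005, -0.004]
ft_force: [0.8, 0.1, -0.6]
grip_width: 0.0358
```

```bash
python3 -c "
from h import *
go((0.5550,0.0987,0.0385),86.4)"
```

```text
clk 7.17 pos [0.555  0.0983 0.0408] yaw 86.68 tilt -1.000 q [ 0.17  0.52 -0.1   0.96  0.    0.23] F [ 0.8  0.1 -0.6] w 0.0358
shift units [ 0.007 -0.001  0.038] turn 0.3
```

>>> play_rows --deltas '[0,0,0,0.03,0,0,0,0,0.02,0,0,0,0,0,0]'

```text
clock: 7.55
eef_pos: [0.5552, 0.0983, 0.0381]
tool_rot: [0.727, 0.686, -0.005, -0.004]
ft_force: [-0.1, -0.6, -0.6]
grip_width: 0.036
```

>>> play_rows --deltas '[0,0,0,0.02,0,0,0,0,0.02,0,0,0,0,0,0]'

```text
clock: 7.92
eef_pos: [0.5554, 0.0984, 0.0383]
tool_rot: [0.727, 0.686, -0.004, -0.004]
ft_force: [0.2, -0.3, -0.6]
grip_width: 0.0364
```

>>> play_rows --deltas '[0,0,0,0.05,0,0,0,0,0.05,0]'

```text
clock: 8.18
eef_pos: [0.5554, 0.0984, 0.0376]
tool_rot: [0.727, 0.686, -0.003, -0.003]
ft_force: [-8.8, -3.8, 22.7]
grip_width: 0.0357
```

>>> play_rows --deltas '[0,0,0,-0.02,0,0.7,0,0,0,0,0.7,0,0,0,0,0.9,0,0,0,0,0.9,0,0,-0.3,0,0.9,0,0,-0.8,0,0.9,0,0,-0.9,0,0.9,0,0,-0.5,0]'

```text
clock: 9.18
eef_pos: [0.5545, 0.0981, 0.1872]
tool_rot: [0.727, 0.686, -0.008, -0.006]
ft_force: [0.8, 0.3, -0.5]
grip_width: 0.0768
```

```bash
python3 -c "
from h import *
s=grab('side');t=grab('top')
go((0.5550,0.0987,0.0385),86.4)
a=cv2.resize(s['color'][200:300,210:310],(500,500),interpolation=2);b=cv2.resize(t['color'][150:250,170:270],(500,500),interpolation=2)
cv2.imwrite('pics/q1.png',cv2.resize(np.hstack([a,b]),(800,400)))"
```

```text
clk 9.28 pos [0.556  0.0984 0.1885] yaw 86.69 tilt -1.000 q [0.17 0.4  0.12 1.3  0.   0.23] F [ 0.4 -0.1  0.2] w 0.0768
shift units [0.01  0.019 2.501] turn 0.3
```

View pics/q1.png

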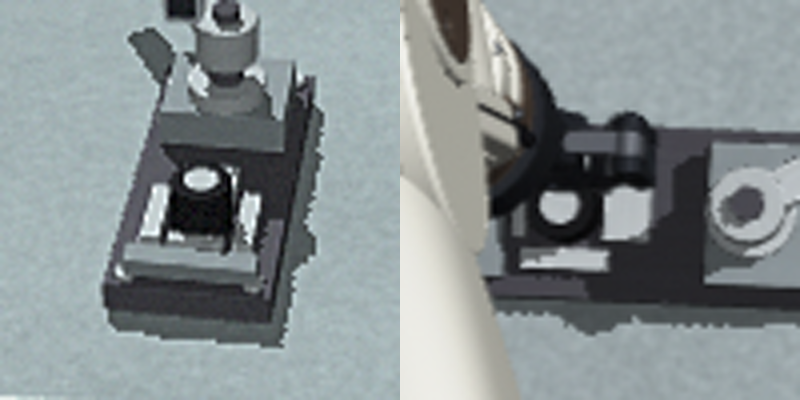

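The specimen stands upright in the nest, between jaw and pad, released. Now the wrench: first turn the tool, shut it, and move to the counter-clockwise side of the grip.

>>> play_rows --deltas '[0.9,0,0,0,-10.2,0.5,0,0,0,-10.2,0,0,0,0,-10.2,0,0,0,0,0]'

```text
clock: 9.78
eef_pos: [0.5539, 0.098, 0.1829]
tool_rot: [0.514, 0.858, -0.007, -0.009]
ft_force: [1.4, 0.1, 0.4]
grip_width: 0.0221
```

```bash
python3 -c "
from h import *
go((0.658,-0.1353,0.18),117.3)"
```

```text
clk 9.78 pos [0.5539 0.098  0.1829] yaw 118.15 tilt -1.000 q [ 0.17  0.41  0.11  1.3   0.   -0.32] F [1.4 0.1 0.4] w 0.0221
shift units [-4.248 -0.305  0.021] turn 0.9
```

>>> play_rows --deltas '[0,-0.7,-0.05,0,1,0,-0.7,-0.05,0,0,0,-0.7,-0.05,0,0,0,-0.7,-0.05,0,0,0,-0.7,-0.05,0,0,0,-0.4,-0.05,0,0,0,0,0,0,0]'

```text
clock: 10.65
eef_pos: [0.6436, -0.124, 0.1713]
tool_rot: [0.53, 0.848, -0.01, -0.014]
ft_force: [0.0, 1.2, 0.4]
grip_width: -0.0001
```

```bash
python3 -c "
from h import *
go((0.658,-0.1353,0.068),117.3)"
```

```text
clk 10.65 pos [ 0.6436 -0.124   0.1713] yaw 115.96 tilt -0.999 q [-0.19  0.61  0.42  1.41 -0.01 -0.64] F [0.  1.2 0.4] w -0.0001
shift units [-0.298  0.188  1.713] turn -1.3
```

>>> play_rows --deltas '[0,-0.28,0.2,0,-1.3,0,0,0,0.5,0,0,0,0,0.5,0,0,0,0,0.4,0,0,0,0,0.1,0,0,0,0,0,0]'

```text
clock: 11.4
eef_pos: [0.6565, -0.1275, 0.0755]
tool_rot: [0.522, 0.852, -0.009, -0.017]
ft_force: [1.3, -0.4, -0.1]
grip_width: 0.0002
```

```bash
python3 -c "
from h import *
go((0.658,-0.1353,0.068),117.3)"
```

```text
clk 11.40 pos [ 0.6565 -0.1275  0.0755] yaw 116.98 tilt -0.999 q [-0.19  0.7   0.32  1.23 -0.01 -0.66] F [ 1.3 -0.4 -0.1] w 0.0002
shift units [-0.129 -0.032  0.124] turn -0.3
```

Add to h.py:
```python
S=np.array([.5468,-.007])
def wr():
    o=bot.get_obs(); R=Ro.from_quat(o["tool_rot"]).as_matrix(); p=o["eef_pos"][:2]-S; r=np.hypot(*p); a=np.arctan2(p[1],p[0])
    h=a-np.arcsin(.0235/r); rad=np.array([np.cos(h),np.sin(h)]); tan=np.array([-rad[1],rad[0]]); f=o["ft_force"][:2]
    yaw=np.degrees(np.arctan2(R[1,0],R[0,0]))
    print("clk %.2f r %.4f z %.4f handle %.2f yaw-h-180 %.1f  Ft %.2f Fr %.2f Fz %.1f Tz %.2f"%(o["clock"],r*np.cos(a-h),o["eef_pos"][2],np.degrees(h),(yaw-np.degrees(h)+360)%360-180,f@tan,f@rad,o["ft_force"][2],o["ft_torque"][2]),"q",np.round(o["joint_pos"],2))
```

```text
(no output)
```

>>> play_rows --deltas '[0,-0.1,0,0.12,0,0,0,-0.12,0,0,0,0,0,0,0]'

```text
clock: 11.78
eef_pos: [0.654, -0.1367, 0.0708]
tool_rot: [0.523, 0.852, -0.009, -0.015]
ft_force: [-0.5, 0.2, 0.9]
grip_width: -0.0001
```

```bash
python3 -c "
from h import *
wr()"
```

```text
clk 11.78 r 0.1666 z 0.0708 handle -58.45 yaw-h-180 -4.6  Ft -0.30 Fr -0.44 Fz 0.9 Tz 0.06 q [-0.2   0.7   0.31  1.21 -0.01 -0.67]
```

>>> play_rows --deltas '[0,0,-0.1,0.02,0,0,0,-0.1,0,0,0,0,-0.05,0,0]'

```text
clock: 12.15
eef_pos: [0.6428, -0.1428, 0.0713]
tool_rot: [0.522, 0.853, -0.005, -0.013]
ft_force: [10.1, 5.1, -5.2]
grip_width: -0.0002
```

```bash
python3 -c "
from h import *
wr()"
```

```text
clk 12.15 r 0.1646 z 0.0713 handle -62.88 yaw-h-180 -0.1  Ft 11.36 Fr 0.07 Fz -5.2 Tz -0.06 q [-0.22  0.67  0.26  1.19 -0.   -0.69]
```

>>> play_rows --deltas '[0,0,-0.12,0,2,0,0,-0.12,0,2,0,0,-0.12,0,2,0,0,-0.12,0,2]'

```text
clock: 12.65
eef_pos: [0.6328, -0.15, 0.0721]
tool_rot: [0.58, 0.815, 0.007, -0.001]
ft_force: [11.6, 2.5, -7.6]
grip_width: -0.0001
```

```bash
python3 -c "
from h import *
wr()"
```

```text
clk 12.65 r 0.1652 z 0.0721 handle -67.08 yaw-h-180 -3.8  Ft 11.64 Fr 2.21 Fz -7.6 Tz 0.01 q [-0.24  0.63  0.19  1.12  0.01 -0.57]
```

>>> play_rows --deltas '[0,0,-0.14,0.02,0,0,0,-0.14,0.02,0.5,0,0,-0.14,0.02,1.4,0,0,-0.14,0.02,1.4,0,0,-0.14,0.02,1.4,0,0,-0.14,0.02,1.4,0,0,-0.14,0.02,1.4,0,0,-0.14,0.02,1.4,0,0,-0.14,0.02,1.4]'

```text
clock: 13.78
eef_pos: [0.6082, -0.1626, 0.0729]
tool_rot: [0.644, 0.763, 0.046, 0.035]
ft_force: [11.8, 2.0, -4.0]
grip_width: -0.0002
```

```bash
python3 -c "
from h import *
wr()"
```

```text
clk 13.78 r 0.1656 z 0.0729 handle -76.55 yaw-h-180 -3.8  Ft 11.95 Fr 0.83 Fz -4.0 Tz 0.05 q [-0.29  0.53 -0.01  0.94  0.06 -0.45]
```

>>> play_rows --deltas '[0,0,-0.22,0.02,2.4,0,0,-0.22,0.02,2.8,0,0,-0.22,0.02,2.8]'

```text
clock: 14.15
eef_pos: [0.5894, -0.1688, 0.0734]
tool_rot: [0.694, 0.715, 0.062, 0.048]
ft_force: [13.1, -0.1, -2.4]
grip_width: 0.0
```

```bash
python3 -c "
from h import *
wr()
o=bot.get_obs(); print(Ro.from_quat(o['tool_rot']).as_matrix().round(3))"
```

```text
clk 14.15 r 0.1656 z 0.0734 handle -83.32 yaw-h-180 -4.9  Ft 12.97 Fr 1.66 Fz -2.4 Tz 0.01 q [-0.31  0.47 -0.11  0.85  0.07 -0.34]
[[-0.031  0.987  0.155]
 [ 0.999  0.028  0.022]
 [ 0.017  0.156 -0.988]]
```

>>> play_rows --deltas '[0,0,-0.2,0.02,1,0,0,-0.2,0.02,2]'

```text
clock: 14.4
eef_pos: [0.5794, -0.1709, 0.0739]
tool_rot: [0.711, 0.697, 0.072, 0.058]
ft_force: [13.5, -0.7, -3.5]
grip_width: -0.0001
```

```bash
python3 -c "
from h import *
wr()"
```

```text
clk 14.40 r 0.1654 z 0.0739 handle -86.84 yaw-h-180 -4.2  Ft 13.42 Fr 1.42 Fz -3.5 Tz 0.02 q [-0.33  0.44 -0.17  0.8   0.08 -0.3 ]
```

>>> play_rows --deltas '[0,0,-0.2,0.02,1,0,0,-0.2,0.02,1.6]'

```text
clock: 14.65
eef_pos: [0.5702, -0.1722, 0.0743]
tool_rot: [0.725, 0.68, 0.084, 0.069]
ft_force: [14.7, -0.3, -2.8]
grip_width: 0.0001
```

```bash
python3 -c "
from h import *
wr()"
```

```text
clk 14.65 r 0.1652 z 0.0743 handle -90.05 yaw-h-180 -3.4  Ft 14.72 Fr 0.24 Fz -2.8 Tz -0.03 q [-0.34  0.4  -0.23  0.74  0.08 -0.26]
```

>>> play_rows --deltas '[0,0,-0.17,0.02,1.5]'

```text
clock: 14.78
eef_pos: [0.5673, -0.1727, 0.0747]
tool_rot: [0.733, 0.671, 0.089, 0.073]
ft_force: [14.8, -0.5, -5.3]
grip_width: -0.0
```

>>> play_rows --deltas '[0,0,-0.17,0.02,1]'

```text
clock: 14.9
eef_pos: [0.5645, -0.173, 0.0749]
tool_rot: [0.737, 0.664, 0.095, 0.079]
ft_force: [14.0, -0.1, -4.0]
grip_width: 0.0002
```

>>> play_rows --deltas '[0,0,-0.17,0.02,1]'

```text
clock: 15.02
eef_pos: [0.562, -0.1732, 0.0751]
tool_rot: [0.742, 0.658, 0.1, 0.084]
ft_force: [13.7, -0.8, -3.6]
grip_width: 0.0002
```

>>> play_rows --deltas '[0,0,-0.17,0.02,1]'

```text
clock: 15.15
eef_pos: [0.5596, -0.1734, 0.0754]
tool_rot: [0.746, 0.651, 0.106, 0.089]
ft_force: [14.0, -1.0, -3.6]
grip_width: 0.0002
```

```bash
python3 -c "
from h import *
wr()"
```

```text
clk 15.15 r 0.1652 z 0.0754 handle -93.70 yaw-h-180 -3.8  Ft 14.08 Fr 0.11 Fz -3.6 Tz -0.02 q [-0.35  0.35 -0.32  0.64  0.1  -0.2 ]
```

>>> play_rows --deltas '[0,0,-0.22,0.03,1.2,0,0,-0.22,0.03,1.5]'

```text
clock: 15.4
eef_pos: [0.5528, -0.1737, 0.0756]
tool_rot: [0.759, 0.633, 0.119, 0.102]
ft_force: [14.7, -1.6, 1.1]
grip_width: 0.0003
```

```bash
python3 -c "
from h import *
wr()"
```

```text
clk 15.40 r 0.1652 z 0.0756 handle -96.05 yaw-h-180 -3.8  Ft 14.82 Fr 0.08 Fz 1.1 Tz -0.05 q [-0.36  0.32 -0.38  0.57  0.11 -0.16]
```

>>> play_rows --deltas '[0,0,-0.3,0.06,2]'

```text
clock: 15.52
eef_pos: [0.5486, -0.174, 0.075]
tool_rot: [0.767, 0.618, 0.129, 0.11]
ft_force: [14.5, -3.2, 12.7]
grip_width: -0.0002
```

>>> play_rows --deltas '[0,0,-0.35,0.0,2.5]'

```text
clock: 15.65
eef_pos: [0.5405, -0.1734, 0.0764]
tool_rot: [0.779, 0.601, 0.138, 0.118]
ft_force: [15.1, -3.9, 2.7]
grip_width: 0.0002
```

```bash
python3 -c "
from h import *
wr()
o=bot.get_obs(); print(Ro.from_quat(o['tool_rot']).as_matrix()[:,2].round(3))"
```

```text
clk 15.65 r 0.1648 z 0.0764 handle -100.27 yaw-h-180 -3.7  Ft 15.59 Fr 1.09 Fz 2.7 Tz -0.17 q [-0.37  0.28 -0.47  0.48  0.11 -0.09]
[ 0.357 -0.018 -0.934]
```

>>> play_rows --deltas '[0,0,-0.33,0.03,2.5]'

```text
clock: 15.78
eef_pos: [0.5344, -0.173, 0.0766]
tool_rot: [0.79, 0.582, 0.148, 0.126]
ft_force: [15.3, -4.9, 6.7]
grip_width: 0.0001
```

>>> play_rows --deltas '[0,0,-0.33,0.02,2.5]'

```text
clock: 15.9
eef_pos: [0.5288, -0.1724, 0.0772]
tool_rot: [0.8, 0.563, 0.158, 0.134]
ft_force: [16.1, -6.2, 4.5]
grip_width: -0.0001
```

```bash
python3 -c "
from h import *
wr()
o=bot.get_obs(); print(Ro.from_quat(o['tool_rot']).as_matrix()[:,2].round(3))"
```

```text
clk 15.90 r 0.1647 z 0.0772 handle -104.34 yaw-h-180 -4.2  Ft 17.18 Fr 2.03 Fz 4.5 Tz -0.35 q [-0.38  0.24 -0.55  0.38  0.11 -0.01]
[ 0.404 -0.037 -0.914]
```

>>> play_rows --deltas '[0,0,-0.3,0.02,2.2]'

```text
clock: 16.02
eef_pos: [0.5247, -0.1718, 0.0779]
tool_rot: [0.809, 0.546, 0.167, 0.143]
ft_force: [14.5, -8.0, 3.1]
grip_width: 0.0002
```

>>> play_rows --deltas '[0,-0.04,-0.3,0.02,1.5]'

```text
clock: 16.15
eef_pos: [0.5205, -0.1714, 0.0782]
tool_rot: [0.813, 0.534, 0.177, 0.15]
ft_force: [17.7, -0.1, 4.5]
grip_width: -0.0002
```

```bash
python3 -c "
from h import *
wr()
t=grab('top');a=t['color'][130:290,190:350]
cv2.imwrite('pics/w1.png',cv2.resize(a,(600,600),interpolation=2))"
```

```text
clk 16.15 r 0.1648 z 0.0782 handle -107.20 yaw-h-180 -4.5  Ft 16.96 Fr -5.19 Fz 4.5 Tz 0.11 q [-0.38  0.2  -0.63  0.28  0.12  0.05]
```

View pics/w1.png

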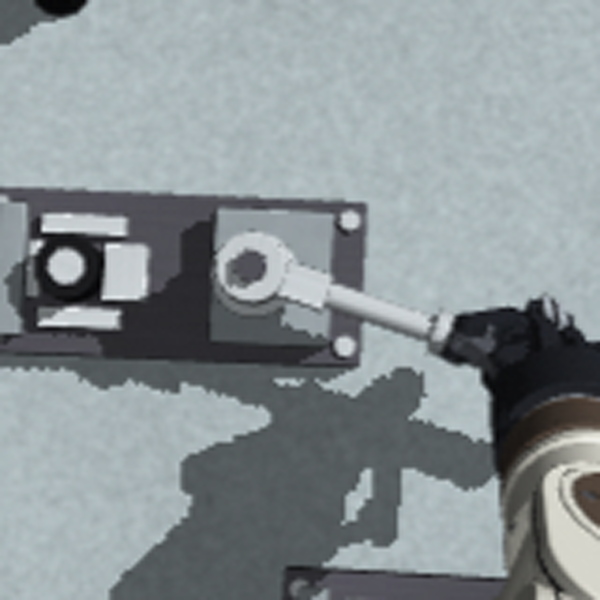

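The top view shows the specimen between jaw and pad, with the jaw now touching it. The head is at (250,268), the neck end at (326,288) and the tube runs to (435,330). I compare the neck-to-tube bend with the start picture.

```bash
python3 -c "
from h import *
a=cv2.imread('pics/crop1.png')[90:215,440:640]
w=cv2.imread('pics/w1.png')
b=cv2.resize(w,None,fx=3/3.75,fy=3/3.75,interpolation=cv2.INTER_AREA)[170:295,160:360]
cv2.imwrite('pics/cmp.png',np.vstack([cv2.resize(a,None,fx=2.4*1.6,fy=3.84/1.6,interpolation=2) if 0 else cv2.resize(a,None,fx=2.3,fy=2.3,interpolation=2),cv2.resize(b,None,fx=2.3,fy=2.3,interpolation=2)]))
print(a.shape,b.shape)"
```

```text
(125, 200, 3) (125, 200, 3)
```

View pics/cmp.png

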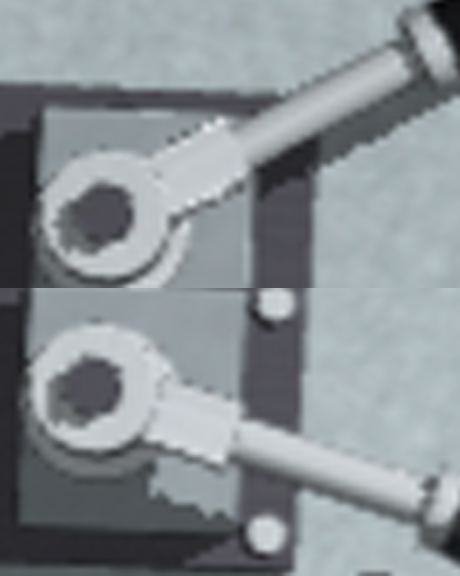

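No visible bend between neck and tube, so it has not clicked yet, and the handle has turned about 45°. I go on in single rows.

>>> play_rows --deltas '[0,0,-0.3,0.03,2.2]'

```text
clock: 16.32
eef_pos: [0.5173, -0.1707, 0.0784]
tool_rot: [0.821, 0.516, 0.187, 0.159]
ft_force: [11.7, -12.7, 9.3]
grip_width: -0.0001
```

>>> play_rows --deltas '[0,-0.03,-0.33,0.03,1.2]'

```text
clock: 16.45
eef_pos: [0.5144, -0.1705, 0.0786]
tool_rot: [0.823, 0.505, 0.197, 0.17]
ft_force: [12.0, -7.2, 12.8]
grip_width: -0.0001
```

```bash
python3 -c "
from h import *
wr()
o=bot.get_obs(); print(Ro.from_quat(o['tool_rot']).as_matrix()[:,2].round(3))"
```

```text
clk 16.45 r 0.1650 z 0.0786 handle -109.32 yaw-h-180 -5.3  Ft 13.73 Fr 2.82 Fz 12.8 Tz -0.32 q [-0.38  0.18 -0.7   0.17  0.11  0.12]
[ 0.496 -0.08  -0.865]
```

>>> play_rows --deltas '[0,0,-0.25,-0.12,1.2]'

```text
clock: 16.58
eef_pos: [0.5069, -0.167, 0.0845]
tool_rot: [0.826, 0.495, 0.204, 0.175]
ft_force: [9.8, -2.7, -0.9]
grip_width: 0.0002
```

```bash
python3 -c "
from h import *
wr()
o=bot.get_obs(); print(Ro.from_quat(o['tool_rot']).as_matrix()[:,2].round(3))"
```

```text
clk 16.57 r 0.1632 z 0.0845 handle -112.20 yaw-h-180 -3.4  Ft 10.08 Fr -1.19 Fz -0.9 Tz -0.18 q [-0.38  0.15 -0.74  0.15  0.11  0.14]
[ 0.51  -0.087 -0.855]
```

```bash
cat >> h.py <<'E'
def bend(img,c,h0,x0=0,y0=0,sc=1,z=.089):
    """angular centre (deg) of the bright band about the spindle at several radii"""
    g=cv2.cvtColor(img,6).astype(np.float32); A=np.radians(np.arange(h0-40,h0+40,.1)); out=[]
    for r in np.arange(.026,.1,.004):
        P=np.c_[S[0]+r*np.cos(A),S[1]+r*np.sin(A),np.full(len(A),z)]; uv=proj(c,P); uv=(uv-[x0,y0]+.5)*sc-.5
        v=cv2.remap(g,uv[:,0].astype(np.float32).reshape(1,-1),uv[:,1].astype(np.float32).reshape(1,-1),1).ravel()
        m=v>185
        k=np.where(m & (abs(np.degrees(A)-h0)<25))[0]
        if len(k): out.append((round(r*1000),round(float(np.degrees(A[k].mean())),1),round(float(np.ptp(np.degrees(A[k])))*r*17.45,1)))
    return out
E
python3 - <<'E'
from h import *
t=grab("top","pics/raw2.png")
for n,i,k,h0 in(("start",cv2.imread("pics/crop1.png"),(95,140,3),-62.7),("w1",cv2.imread("pics/w1.png"),(190,130,3.75),-109),("now",t["color"],(0,0,1),-113)):
    print(n,*bend(i,t,h0,*k))
w=cv2.resize(cv2.imread("pics/w1.png"),(160,160),interpolation=cv2.INTER_AREA)[20:110,40:130]; n=t["color"][150:240,230:320]
cv2.imwrite("pics/cmp2.png",cv2.resize(np.vstack([w,n]),None,fx=3.3,fy=3.3,interpolation=2))
E
```

```text
start (26, -61.8, np.float64(19.4)) (30, -62.3, np.float64(18.7)) (34, -63.2, np.float64(20.0)) (38, -62.2, np.float64(18.2)) (42, -60.7, np.float64(19.7)) (46, -59.6, np.float64(14.5)) (50, -63.2, np.float64(4.2)) (54, -63.2, np.float64(4.3)) (58, -63.1, np.float64(4.5)) (62, -63.2, np.float64(4.3)) (66, -63.3, np.float64(4.3)) (70, -67.1, np.float64(22.7)) (74, -64.9, np.float64(22.0)) (78, -63.3, np.float64(3.9)) (82, -63.2, np.float64(4.1)) (86, -63.1, np.float64(4.4)) (90, -63.1, np.float64(4.1)) (94, -63.1, np.float64(4.4)) (98, -63.3, np.float64(3.9))
w1 (26, -108.0, np.float64(17.8)) (30, -108.3, np.float64(19.1)) (34, -109.1, np.float64(18.6)) (38, -108.2, np.float64(18.6)) (42, -108.9, np.float64(19.2)) (46, -105.8, np.float64(3.7)) (50, -107.3, np.float64(7.7)) (54, -107.8, np.float64(7.1)) (58, -107.7, np.float64(7.6)) (62, -108.0, np.float64(7.2)) (66, -119.0, np.float64(33.6)) (70, -109.5, np.float64(56.8)) (74, -101.8, np.float64(40.3)) (78, -106.8, np.float64(47.5)) (82, -107.3, np.float64(64.2)) (86, -104.1, np.float64(72.2)) (90, -115.6, np.float64(57.6)) (94, -105.0, np.float64(68.7)) (98, -105.3, np.float64(67.0))
now (26, -108.3, np.float64(18.2)) (30, -108.0, np.float64(19.5)) (34, -108.7, np.float64(19.7)) (38, -108.4, np.float64(18.4)) (42, -108.5, np.float64(19.3)) (46, -112.3, np.float64(4.9)) (50, -112.0, np.float64(7.3)) (54, -112.1, np.float64(6.7)) (58, -112.3, np.float64(6.9)) (62, -112.5, np.float64(7.0)) (66, -121.0, np.float64(28.3)) (70, -111.6, np.float64(56.8)) (74, -102.4, np.float64(32.9)) (78, -104.9, np.float64(33.6)) (82, -108.7, np.float64(59.7)) (86, -110.1, np.float64(68.4)) (90, -117.8, np.float64(63.4)) (94, -109.7, np.float64(77.8)) (98, -113.5, np.float64(70.8))
```

The neck stayed at -108.4° while the tube went from -107.8° to -112.2°. The wrench has broken over, using about 4.4° of its 8° free play. I stop and back off.

>>> play_rows --deltas '[0,0,0.15,0,0,0,0,0.2,0,0,0,0,0.3,0,0,0,0,0.4,0,0,0,0,0.4,0,0,0,0,0.2,-0.3,0,0,0,0,-0.5,0,0,0,0,-0.5,0,0,0,0,0,0]'

```text
clock: 17.75
eef_pos: [0.54, -0.2067, 0.2057]
tool_rot: [0.827, 0.495, 0.203, 0.176]
ft_force: [0.3, 0.1, 0.3]
grip_width: -0.0001
```

Run:
```python
from h import *
t=grab("top");s=grab("side"); wr()
o=bot.get_obs(); print(o["eef_pos"],o["ft_force"],Ro.from_quat(o["tool_rot"]).as_matrix().round(2).tolist())
print(bend(t["color"],t,-109)[:10])
a=cv2.resize(s["color"][130:300,190:390],(800,680)[:2],interpolation=2)
cv2.imwrite("pics/f1.png",cv2.resize(np.hstack([s["color"][60:360,150:410],t["color"][60:360,70:410]]),(800,400)))
```

```text
clk 17.85 r 0.1979 z 0.2030 handle -98.91 yaw-h-180 -16.8  Ft -0.25 Fr -0.54 Fz 0.1 Tz 0.01 q [-0.44  0.06 -0.45  0.54  0.13  0.09]
[ 0.53935324 -0.2061159   0.20301351] [-0.16436345  0.56901225  0.07431619] [[0.43, 0.75, 0.51], [0.89, -0.45, -0.09], [0.16, 0.49, -0.86]]
[(26, -108.3, np.float64(18.2)), (30, -108.3, np.float64(19.2)), (34, -108.8, np.float64(19.6)), (38, -108.5, np.float64(18.5)), (42, -108.7, np.float64(19.6)), (46, -106.2, np.float64(4.3)), (50, -108.0, np.float64(6.7)), (54, -108.1, np.float64(7.1)), (58, -108.3, np.float64(6.5)), (62, -108.2, np.float64(7.1))]
```

View pics/f1.png

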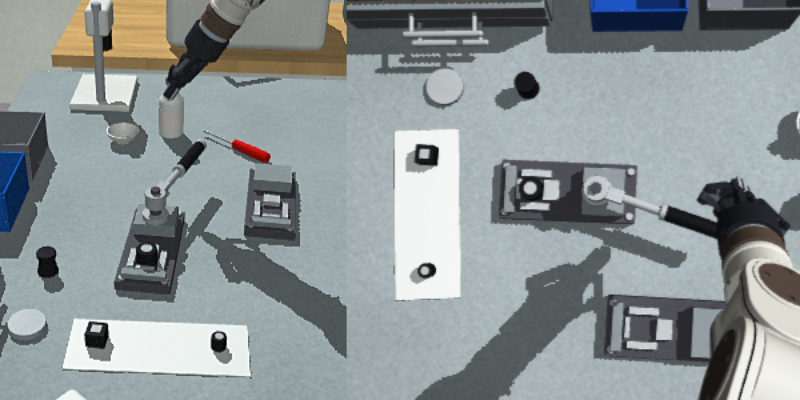

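The handle has sprung back straight (-108.2°) and the head has held at -108.5°. The specimen stands upright between jaw and pad, the other things are in place, and the arm is clear with about 0 N on the wrist.

```bash
python3 -c "
from workcell import ticket
print(ticket.job_done())"
```

```text
the job is handed in; nothing more can be done
None
```

The large round mount is standing upright and clamped in the nest of the left-hand vice (the one with the wrench). The wrench was taken through its click and let go, and the job is handed in at about 18 s.

- **Click:** I pushed the grip clockwise with the shut fingers. The sideways force peaked at about 17 N, against the roughly 15 N expected, then fell to about 10 N. In the top view the handle had bent 4.4° against the head, out of about 8° of free play. I stopped there and backed off, so the handle did not reach the end stop.
- **Last checks:** The head stayed at about -108.4° and the handle sprang back straight, to about -108.2°. The mount is upright between jaw and pad. The other things in the last view, which leaves out part of the bench, looked undisturbed. The wrist read about 0 N and the arm was clear of everything.
- **What did not go as planned:** The tool gradually tilted to about 30° while pushing, because each row starts from the measured pose. The force readings near the click were therefore noisy, and I confirmed the click from the pictures. The two cameras disagreed by 2 to 3 mm on positions, which I corrected from where the gripper closed on the mount.

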